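# Tighten the filler plug of the hand-gel tank

### The arm

A 6-joint arm with a two-finger parallel gripper is mounted at the origin on the work surface. World frame = base frame: x ahead of the robot, y to its left, z up, the work surface at z = 0. Lengths are in m, angles in rad, forces in N, time in s.
With the tool pointing down it reaches from about 0.35 to 0.775 m from the base axis. Payload 7.3 kg.
Tool frame: the origin (TCP) lies between the finger pads; the fingertips stand 8 mm ahead of it and the grasp point (between the pads) lies 11 mm behind it (robot.nose_length is the distance from the TCP to the fingertips, in m); z points along the fingers, y is the line along which they close (so a half turn about z gives the same grasp; the last joint's range is limited). The gripper opens to 92 mm and grips with 3 to 60 N. Pads are 19 mm wide; open, the fingers measure 130 mm over their backs; the gripper's body (75 mm by 190 mm) begins 47 mm behind the grasp point.
Start: joints at [-1.382, 0.342, 1.524, -0, 1.275, -0.146], TCP at [0.173, -0.496, 0.235] pointing down, gripper open.
Joint ranges: [-2.53, 2.53], [-0.77, 2.02], [0.04, 2.7], [-1, 4.14], [0.28, 2.66], [-3.11, 3.11]. Speed limits (rad/s): [2.57, 2.57, 3.14, 3.14, 3.14, 3.14].

### API

Orientations are given as [roll, pitch, yaw] about the fixed x, y, z axes, in that order (R = Rz(yaw) Ry(pitch) Rx(roll)).
In Python, from cell import robot gives the robot as it stands. The module is installed in compiled form; this text tells all that it offers.
- The arm moves only by the shell command python3 -m jog 'ROWS' [FORCE]. ROWS is JSON, a list that holds one entry, the list of rows, each a list of 5 numbers: the gripper's target within -1 to 1 (fully open at 1, half-way at 0, shut at -1), then the shift along the tool's x, y, z in m, then the turn about the tool's z in rad. A call has 1 to 5 rows; each row is the pose to reach, as a shift and turn from the pose commanded when the call began, along the tool's axes at that moment; what a row does not reach only later rows make up. A row lasts 1/12 s, in which the tool goes at most 41.7 mm and 7.16 degrees, less where a joint would pass 70% of its speed; a pose out of reach is approached as far as the arm can. A call with a gripper value outside its range is refused whole. The fingers move at their own pace and stop on an object; FORCE is the grip in N (left out, the last holds). Time passes only in rows, so rows that repeat a pose let the fingers close. It gives the time, the measured TCP pose, the force, the opening and the grip force at its end, in the units of the state.
- robot.observe(): the state, without advancing time (a new reading comes with each control period).
- robot.read_camera(name): name is "scene" or "top"; returns the picture (480x640x3 uint8, red, green, blue); there is no depth.
- robot.camera_model(name): a dict with "camera_matrix" (3x3 intrinsics, pixels), "position" and "attitude" of the camera in the world. Camera axes: x right, y down, z forward; pixel columns grow to the right and rows downward; lengths in m; the calibration is good to about 2 mm. A picture is of the moment at which its call begins. camera_model takes no time and is no camera call.
- robot.hand_in(): hands the job in; it is judged then, once.
The state is a dict: "time": time; "qpos": joint angles; "qvel": joint speeds; "joint_efforts": joint torques, N m; "tool_pos": TCP position; "tool_rot": TCP orientation; "contact_force": force on the tool from outside, world axes, zero at the start; "torque": the same for the moment, N m; "opening": finger opening in m; "grip_force": force on a finger pad.
Only numpy, scipy, OpenCV 4.12 (cv2) and the standard library are available. Lean on these libraries where they do the work, as an engineer would, in place of code of your own. Each camera call takes 0.05 s, during which the arm holds its last target. There are 200 camera calls.

### The job

The square-headed filler plug on the white hand-gel tank is started in its thread but still loose. Take the larger of the two grey T-handles, fit its square socket over the plug's head until it sits fully home, then turn the plug clockwise (seen from above) until it goes snug and will turn no farther. Leave the handle sitting home on the plug, and leave the other things on the desk where they are.

Things in the scene. Friction and masses are not known exactly. Their poses are not given: they have to be found in the camera images.
- handle_centre (a point): The larger grey T-handle, loose, ~0.1 kg, 52 mm tall, standing socket down. A square hub 40 x 40 mm, 22 mm tall, carries an upright bar 84 mm long (along x), 14 mm thick (y) and 30 mm tall, to be gripped across its thickness. Point: on the handle's axis, half-way up: 26 mm above the underside, 4 mm above the hub's top, 26 mm below the bar's top. z is up; hub and socket are square with x and y.
- handle_mouth (a point): The centre of the handle's underside, 26 mm below handle_centre, same axes. Here opens the square socket, 20.4 x 20.4 mm and 18 mm deep.
- plug_seat (a point): Filler plug in the tank's top: point on its vertical axis at the upper face of its round black flange (44 mm wide), 84 mm above the desk, turning with it. A brass square head 18 x 18 mm, sides parallel to x and y, rises 17 mm from here, the top 8 mm tapering to 12 mm. The handle fits in four quarter-turn positions, 1.2 mm clear all round (play 0.2 rad); when home its underside is on the flange.
- plug (a joint): How far the plug is screwed in, rad, growing clockwise seen from above (negative about +z). It starts at 0.35 to 0.85 and stops dead, snug, at 1.6, so it needs at most 1.25 rad, plus the play. Resistance grows from 0.15 N m at 0 to 0.28 N m just before the stop; it stays where it is left and does not sink noticeably.
- tank: The white hand-gel tank, fixed: a box 140 mm (x) by 260 mm (y), 70 mm tall; filler neck (56 mm wide, 8 mm tall) and plug at its y = -60 mm; at y = +75 mm its pump, 66 mm wide, top 157 mm above the desk, spout towards +y. Origin: centre of its underside.
- key_centre (a point): Bystander: a smaller T-handle of the same shape, bar 50 mm long and 9 mm thick, 32 mm tall over all; it does not fit. The point is half-way up.
- tape: Bystander: roll of clear tape, ring 60 mm across, 19 mm tall. Origin: centre of its underside.
- eraser: Bystander: eraser 55 x 24 x 16 mm. Origin: centre of its underside.
- stapler: Bystander: stapler 120 mm long (x), 52 mm tall. Origin: centre of its underside.
- pen_cup: Bystander: empty grey cup 76 mm across, 95 mm tall. Origin: centre of its underside.
- jar: Bystander: white jar with lid, 84 mm across, 100 mm tall. Origin: centre of its underside.
Not all that is in view belongs to the job. Leave any blue or purple look-alike of the part that bears handle_centre alone.

How it is judged:
On the way, in this order (a step that is already met when the one before it is completed fails the run):
1. the larger T-handle sits home on the plug's square head, before the plug is tightened (horizontal distance between handle_mouth and plug_seat below 0.004 m and z of handle_mouth in the frame of plug_seat below 0.004 m and angle between handle_centre's own z axis and vertical below 0.07 rad and (angle between the x axis of handle_centre and the x axis of plug_seat, either way round below 0.35 rad or angle between the x axis of handle_centre and the y axis of plug_seat, either way round below 0.35 rad) and value of joint plug below 1.3 rad), for 0.2 s.
2. the plug is turned clockwise until snug, with the handle home on it (horizontal distance between handle_mouth and plug_seat below 0.004 m and z of handle_mouth in the frame of plug_seat below 0.004 m and angle between handle_centre's own z axis and vertical below 0.07 rad and (angle between the x axis of handle_centre and the x axis of plug_seat, either way round below 0.35 rad or angle between the x axis of handle_centre and the y axis of plug_seat, either way round below 0.35 rad) and value of joint plug above 1.48 rad), for 0.2 s.
At the end, for the whole second after the job is handed in: The larger T-handle is home on the plug: underside within 4 mm of the flange and of its axis, upright within 4 degrees, turned onto the square within 20 degrees. The plug is still, screwed in to 1.48 rad or more (stop: 1.6). All else loose is within 30 mm of its start (all of step 2 and velocity of joint plug below 0.05 rad/s); the robot touches nothing.
It fails at once if one of the other loose things is moved more than 30 mm (distance of any of key_centre, tape, eraser, stapler, pen_cup, jar from where it was at the start of the episode above 0.03 m).
It also fails if it takes over 48 s, if anything falls off the work surface, if the arm or the gripper's body presses on something with over 40 N, if the wrist force passes 120 N, or if a joint passes its speed limit or range.

## Working session

There is one attempt and no reset: what is moved stays moved. The work goes in short steps, Python scripts to look and compute and a shell command to move; the robot and the scene stay as the last step left them, time stands still between calls to the robot, and variables do not carry over. Pictures are saved under pics/ and viewed, at most 10 in all, crops included, and the job is handed in when it is done.

```bash
mkdir -p pics
python3 - <<'E'
from cell import robot
import cv2,json
for n in("scene","top"):
    cv2.imwrite(f"pics/{n}0.png",robot.read_camera(n)[:,:,::-1]); print(n,robot.camera_model(n))
print(robot.observe())
E
```

```text
scene {'camera_matrix': array([[463.73954802,   0.        , 320.19844059],
       [  0.        , 463.73954802, 243.20456806],
       [  0.        ,   0.        ,   1.        ]]), 'position': array([ 0.84982998, -0.46430568,  0.75745013]), 'attitude': array([-2.52279065,  0.00711308,  0.49872154])}
top {'camera_matrix': array([[472.14899829,   0.        , 317.59973336],
       [  0.        , 472.14899829, 232.43497693],
       [  0.        ,   0.        ,   1.        ]]), 'position': array([ 0.4932403 , -0.05641625,  0.96068213]), 'attitude': array([-3.01606016,  0.03269369, -1.55982978])}
{'time': 0.1, 'qpos': array([-1.38200499e+00,  3.42641951e-01,  1.52488687e+00,  1.90823408e-05,
        1.27540703e+00, -1.46000328e-01]), 'qvel': array([-0.00023782, -0.00151372, -0.00332604,  0.00197625,  0.00090494,
        0.00183928]), 'joint_efforts': array([ 1.97142275e-03, -4.32003951e+01, -2.44695747e+01,  7.19262077e-02,
        5.26241970e-02, -5.29843032e-05]), 'tool_pos': array([ 0.17246266, -0.49550663,  0.2341323 ]), 'tool_rot': array([-3.14026640e+00, -2.13466128e-04,  3.34785953e-01]), 'contact_force': array([0.40782369, 0.65141048, 0.61833897]), 'torque': array([ 0.02300925, -0.02100658,  0.00786941]), 'grip_force': 0.0, 'opening': 0.09186374853857475}
```

View pics/top0.png

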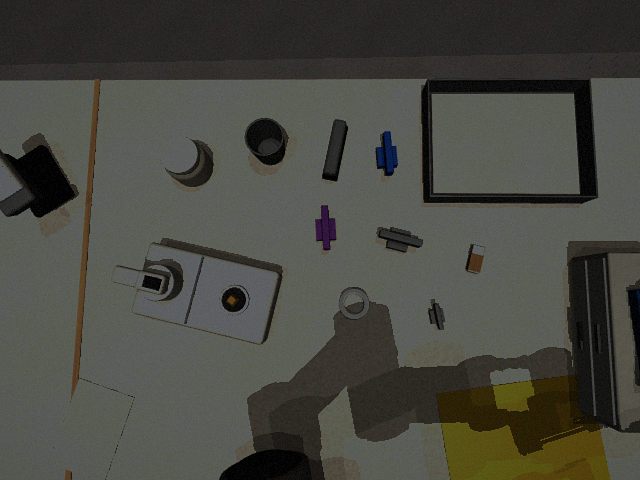

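View pics/scene0.png

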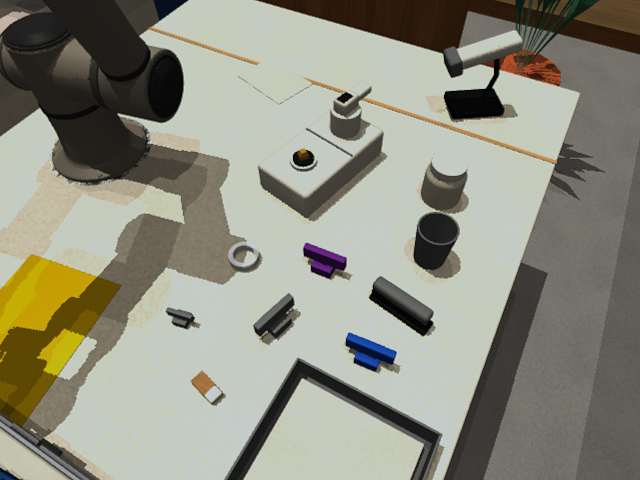

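The top view has four T-handles: grey large (400,239), grey small (437,314), blue (387,153) and purple (326,227). The one meant is the grey at (400,239), about 45 px long and so the larger of the two grey ones. The plug is at (235,299). I'll confirm both in one enlarged composite.

```bash
python3 - <<'E'
import cv2,numpy as np
t=cv2.imread("pics/top0.png");s=cv2.imread("pics/scene0.png")
def c(i,u,v):
    k=cv2.resize(i[v-25:v+25,u-33:u+33],(396,300),interpolation=cv2.INTER_CUBIC); return cv2.convertScaleAbs(k,alpha=1.6)
cv2.imwrite("pics/crop1.png",np.vstack([np.hstack([c(t,400,239),c(t,235,299)]),np.hstack([c(s,275,316),c(s,303,157)])]))
E
cat > h.py <<'E'
import numpy as np
from scipy.spatial.transform import Rotation as R
from cell import robot
def M(n):
    m=robot.camera_model(n); return m["camera_matrix"],np.array(m["position"]),R.from_euler("xyz",m["attitude"]).as_matrix()
def ray(n,uv):
    K,p,r=M(n); d=r@np.linalg.solve(K,[*uv,1]); return p,d
def atz(n,uv,z):
    p,d=ray(n,uv); return p+d*(z-p[2])/d[2]
def proj(n,X):
    K,p,r=M(n); q=(np.atleast_2d(X)-p)@r@K.T; return q[:,:2]/q[:,2:]
E
```

```text
(no output)
```

View pics/crop1.png

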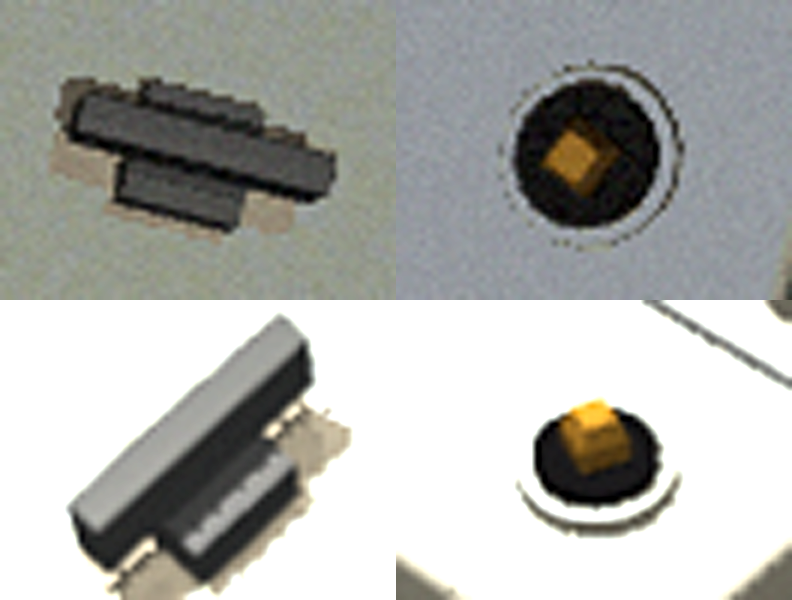

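The crop confirms it: the larger grey handle has an 84 mm bar with its hub below. The plug has a black flange and a brass square head turned about 45° in the image. Next I fit their poses with silhouettes in both views.

```bash
cat > fit.py <<'E'
import cv2,numpy as np
from scipy.optimize import minimize
from h import *
S=8
def rect(a,b,z): return np.array([[i*a,j*b,z] for i in(-.5,.5) for j in(-.5,.5)])
HANDLE=[np.vstack([rect(.04,.04,0),rect(.04,.04,.022)]),np.vstack([rect(.084,.014,.022),rect(.084,.014,.052)])]
HEAD=[np.vstack([rect(.018,.018,.0),rect(.018,.018,.009),rect(.012,.012,.017)])]
a=np.linspace(0,2*np.pi,60); FL=[np.c_[.022*np.cos(a),.022*np.sin(a),0*a]]
def sil(n,parts,x,y,yaw,z,o,w,h):
    m=np.zeros((h*S,w*S),np.uint8); c,s=np.cos(yaw),np.sin(yaw); r=np.array([[c,-s,0],[s,c,0],[0,0,1]])
    for P in parts:
        q=(proj(n,P@r.T+[x,y,z])-o+.5)*S
        cv2.fillConvexPoly(m,cv2.convexHull(np.round(q).astype(np.int32)),255)
    return cv2.resize(m,(w,h),interpolation=cv2.INTER_AREA)/255.
def fit(items,z,x0):  # items: (cam,parts,mask,origin)
    def cost(p): return sum(np.abs(sil(n,P,p[0]/100,p[1]/100,p[2],z,o,m.shape[1],m.shape[0])-m).sum() for n,P,m,o in items)
    best=None
    for y in x0[2]:
        r=minimize(cost,[x0[0]*100,x0[1]*100,y],method="Nelder-Mead",options=dict(initial_simplex=np.array([[x0[0]*100,x0[1]*100,y]]*4)+np.array([[0,0,0],[.6,0,0],[0,.6,0],[0,0,.2]]),xatol=1e-3))
        if best is None or r.fun<best.fun: best=r
    return np.r_[best.x[:2]/100,best.x[2]],best.fun
def crop(i,u,v,w=33,h=25): return i[v-h:v+h,u-w:u+w].astype(float),np.array([u-w,v-h])
E
cat > a.py <<'E'
from fit import *
t=cv2.imread("pics/top0.png");s=cv2.imread("pics/scene0.png")
def brass(c): return ((c[:,:,2]-c[:,:,0])>25).astype(float)
th=dict(top=60,scene=125)
H={};F={};B={}
for n,i,uh,up in(("top",t,(400,239),(235,299)),("scene",s,(275,316),(303,157))):
    c,o=crop(i,*uh); g=c.max(2); print(n,np.percentile(g,[1,5,10,20,50]))
    H[n]=((g<th[n]) if n=="top" else (g<th[n])).astype(float),o
    c,o=crop(i,*up,16,14); B[n]=brass(c),o; F[n]=np.maximum(brass(c),(c.max(2)<45)).astype(float),o
cv2.imwrite("pics/masks.png",np.hstack([cv2.resize(np.vstack([H[n][0]*255,cv2.resize(np.hstack([F[n][0],B[n][0]])*255,(66,40))]),None,fx=5,fy=5,interpolation=0) for n in H]))
h0=atz("top",(400,239),.03)
for k in (["top"],["scene"],["top","scene"]):
    print(k,"handle",fit([(n,HANDLE,*H[n]) for n in k],0,(h0[0],h0[1],[-1.9,-1.5,-1.2])))
    p0=atz("top",(235,299),.088)
    f,e=fit([(n,FL+HEAD,*F[n]) for n in k],.084,(p0[0],p0[1],[0,.7])); print(" flange",f,e)
    print(" head",fit([(n,HEAD,*B[n]) for n in k],.084,(f[0],f[1],[0,.4,.8,1.2])))
E
python3 a.py
```

```text
top [10. 27. 45. 53. 95.]
scene [ 22.  25.  29.  93. 203.]
['top'] handle (array([ 0.60004009, -0.18549984, -1.83076441]), np.float64(71.27450980392156))
 flange [0.47769063 0.1282552  0.78392043] 40.01176470588236
 head (array([0.4757039 , 0.13007346, 1.0323955 ]), np.float64(39.423529411764704))
['scene'] handle (array([ 0.60261074, -0.18626814, -1.81293172]), np.float64(236.6470588235294))
 flange [0.4815166  0.12737124 0.78832566] 25.64313725490196
 head (array([0.47988602, 0.13053165, 0.92467044]), np.float64(9.55686274509804))[ WARN:0@0.777] global loadsave.cpp:1063 imwrite_ Unsupported depth image for selected encoder is fallbacked to CV_8U.
Traceback (most recent call last):
  File "a.py", line 13, in <module>
    print(k,"handle",fit([(n,HANDLE,*H[n]) for n in k],0,(h0[0],h0[1],[-1.9,-1.5,-1.2])))
                     ~~~^^^^^^^^^^^^^^^^^^^^^^^^^^^^^^^^^^^^^^^^^^^^^^^^^^^^^^^^^^^^^^^^
  File "fit.py", line 19, in fit
    r=minimize(cost,[x0[0]*100,x0[1]*100,y],method="Nelder-Mead",options=dict(initial_simplex=np.array([[x0[0]*100,x0[1]*100,y]]*4)+np.array([[0,0,0],[.6,0,0],[
[... 292 characters left out ...]
^^^^^^^^^^^^^^^^^^^^^
  File "fit.py", line 16, in <genexpr>
    def cost(p): return sum(np.abs(sil(n,P,p[0]/100,p[1]/100,p[2],z,o,m.shape[1],m.shape[0])-m).sum() for n,P,m,o in items)
                                   ~~~^^^^^^^^^^^^^^^^^^^^^^^^^^^^^^^^^^^^^^^^^^^^^^^^^^^^^^
  File "fit.py", line 12, in sil
    q=(proj(n,P@r.T+[x,y,z])-o+.5)*S
       ~~~~^^^^^^^^^^^^^^^^^
  File "h.py", line 11, in proj
    K,p,r=M(n); q=(np.atleast_2d(X)-p)@r@K.T; return q[:,:2]/q[:,2:]
          ~^^^
  File "h.py", line 5, in M
    m=robot.camera_model(n); return m["camera_matrix"],np.array(m["position"]),R.from_euler("xyz",m["attitude"]).as_matrix()
ValueError: time passes only in moves, steps and waits
```

View pics/masks.png

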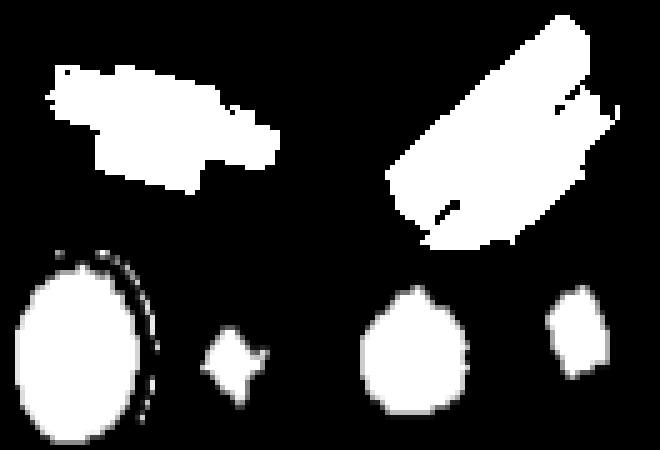

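```bash
sed -i '1i import functools' h.py; sed -i 's/^def M/@functools.cache\ndef M/' h.py
sed -i 's/def brass(c).*/def brass(c): return ((c[:,:,2]-c[:,:,0]>.45*c[:,:,2])\&(c[:,:,2]>25)).astype(float)/; s/((g<th\[n\]) if.*else (g<th\[n\]))/((g<th[n])\&(c[:,:,2]-c[:,:,0]<.12*g+3))/; s/ print(n,np.perc.*$//; s/.*cv2.imwrite.*//' a.py
sed -i 's/H\[n\]=\(.*\)\.astype(float),o/H[n]=cv2.morphologyEx(\1.astype(np.uint8),cv2.MORPH_OPEN,np.ones((3,3))).astype(float),o/; s/F\[n\]=\(.*\),o$/F[n]=cv2.morphologyEx((\1).astype(np.uint8),cv2.MORPH_OPEN,np.ones((3,3))).astype(float),o/' a.py
python3 a.py; python3 -c "
from cell import robot; print(robot.observe()['time'])"
```

```text
['top'] handle (array([ 0.59946379, -0.18605923, -1.82983022]), np.float64(55.760784313725495))
 flange [0.47768869 0.12842269 0.03438436] 19.239215686274513
 head (array([0.47669125, 0.12952138, 0.97377612]), np.float64(25.207843137254898))
['scene'] handle (array([ 0.60165526, -0.18564799, -1.80536701]), np.float64(80.76470588235294))
 flange [0.48139309 0.12729768 0.79009206] 23.623529411764704
 head (array([0.47991312, 0.12945298, 1.00451359]), np.float64(10.521568627450979))
['top', 'scene'] handle (array([ 0.60054659, -0.18576377, -1.82732071]), np.float64(175.4823529411765))
 flange [0.47832875 0.1283094  0.75135415] 72.02352941176471
 head (array([0.47839563, 0.12957714, 1.00356382]), np.float64(51.015686274509804))
0.1
```

Poses are good enough to move on:
- **Handle:** about (0.600, -0.186), bar yaw 1.32.
- **Plug:** about (0.4785, 0.129), head yaw about 1.0 (mod 90°).

I start the approach now.

```bash
cat > to.py <<'E'
import sys
from h import *
x,y,z,yaw=map(float,sys.argv[1:]); o=robot.observe()
p=np.array(o["tool_pos"]);r=R.from_euler("xyz",o["tool_rot"]); d=r.inv().apply(np.array([x,y,z])-p)
w=-(yaw-o["tool_rot"][2]); w=(w+np.pi)%(2*np.pi)-np.pi
print("t%.2f"%o["time"],"pos",p.round(4),"rot",np.round(o["tool_rot"],4),"SHIFT",d.round(4),"TURN",round(w,4),"F",np.round(o["contact_force"],1),"T",np.round(o["torque"],2),"q6",round(o["qpos"][5],3),"open",round(o["opening"],4),"g",round(o["grip_force"],1))
E
python3 -m jog '[[[1,0.505,-0.152,0,-0.98],[1,0.505,-0.152,0,-0.98],[1,0.505,-0.152,0,-0.98],[1,0.505,-0.152,0,-0.98],[1,0.505,-0.152,0,-0.98]]]' 60; python3 to.py .6 -.186 .2 1.32
```

```text
time: 0.52
tool_pos: [0.3423, -0.3721, 0.2345]
tool_rot: [-3.141, -0.0, 0.965]
contact_force: [0.6, -1.4, 0.3]
opening: 0.0921
grip_force: 0.0
t0.52 pos [ 0.3423 -0.3721  0.2345] rot [-3.1411e+00 -1.0000e-04  9.6530e-01] SHIFT [0.2997 0.106  0.0345] TURN -0.3547 F [ 0.6 -1.4  0.3] T [-0.05 -0.05 -0.02] q6 -0.373 open 0.0921 g 0.0
```

```bash
python3 -m jog '[[[1,0.3,0.106,0.034,-0.355],[1,0.3,0.106,0.034,-0.355],[1,0.3,0.106,0.034,-0.355],[1,0.3,0.106,0.034,-0.355],[1,0.3,0.106,0.034,-0.355]]]' >/dev/null; python3 to.py .6 -.186 .1 1.32
```

```text
t0.93 pos [ 0.5111 -0.2515  0.2121] rot [-3.1410e+00 -1.0000e-04  1.3154e+00] SHIFT [0.0859 0.0696 0.112 ] TURN -0.0046 F [ 0.6 -0.4 -0.2] T [-0.07 -0.08  0.03] q6 -0.336 open 0.0918 g 0.0
```

```bash
python3 -m jog '[[[1,0.086,0.07,0.02,-0.005],[1,0.086,0.07,0.06,-0.005],[1,0.086,0.07,0.09,-0.005],[1,0.086,0.07,0.112,-0.005],[1,0.086,0.07,0.112,-0.005]]]' >/dev/null; python3 to.py .6 -.186 .033 1.32
python3 - <<'E'
from h import *
import cv2
o=[]
for n in("top","scene"):
    i=robot.read_camera(n)[:,:,::-1]; u,v=proj(n,[.6,-.186,.05])[0].astype(int)
    o.append(cv2.convertScaleAbs(cv2.resize(i[v-40:v+40,u-40:u+40],(400,400)),alpha=1.4))
cv2.imwrite("pics/g1.png",np.hstack(o))
E
```

```text
t1.35 pos [ 0.5969 -0.1839  0.0927] rot [-3.1292e+00 -2.6000e-03  1.3226e+00] SHIFT [-0.0014  0.0042  0.0596] TURN 0.0026 F [-2.7 -0.  -1.9] T [ 0.02 -0.01  0.06] q6 -0.174 open 0.0918 g 0.0
```

View pics/g1.png

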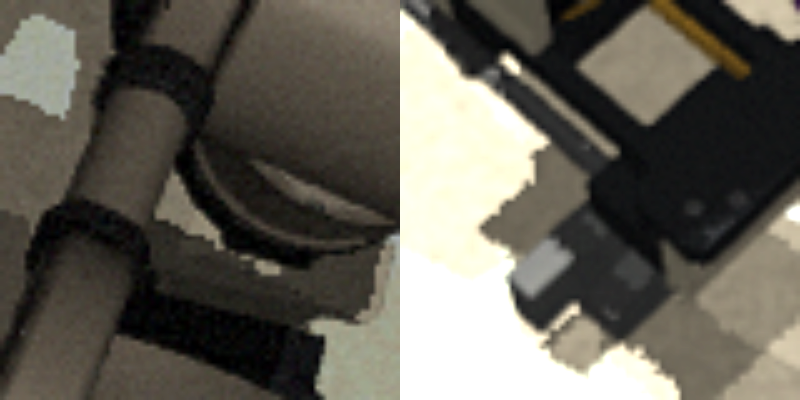

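The arm hides the handle in both views. With 92 mm of opening on a 14 mm bar there is plenty of margin, so I descend and close.

```bash
python3 -m jog '[[[1,0,0,0.02,0],[1,0,0,0.035,0],[1,0,0,0.045,0],[1,0,0,0.045,0],[1,0,0,0.045,0]]]'  >/dev/null; python3 to.py .6 -.186 .034 1.32
```

```text
t1.87 pos [ 0.5995 -0.1888  0.0572] rot [3.1398e+00 5.0000e-04 1.3187e+00] SHIFT [ 0.0028 -0.0003  0.0232] TURN -0.0013 F [ 0.2 -1.1 -0.5] T [ 0.03 -0.07 -0.  ] q6 -0.175 open 0.0921 g 0.0
```

```bash
python3 -m jog '[[[1,0.003,0,0.012,0],[1,0.003,0,0.023,0],[1,0.003,0,0.023,0],[1,0.003,0,0.023,0],[1,0.003,0,0.023,0]]]'  >/dev/null; python3 to.py .6 -.186 .034 1.32
python3 -m jog '[[[-0.2,0,0,0,0],[-0.5,0,0,0,0],[-0.8,0,0,0,0],[-1,0,0,0,0],[-1,0,0,0,0]]]' 30 >/dev/null
python3 -m jog '[[[-1,0,0,0,0],[-1,0,0,0,0],[-1,0,0,0,0],[-1,0,0,0,0],[-1,0,0,0,0]]]' 60 ; python3 to.py .6 -.186 .034 1.32
```

```text
t2.28 pos [ 0.6001 -0.1849  0.0326] rot [-3.1415e+00  1.0000e-04  1.3199e+00] SHIFT [-0.0011  0.0002 -0.0014] TURN -0.0001 F [ 0.1 -0.2  0.1] T [ 0.   -0.01 -0.01] q6 -0.17 open 0.0916 g 0.0
time: 3.12
tool_pos: [0.6, -0.1848, 0.0326]
tool_rot: [-3.142, 0.0, 1.32]
contact_force: [0.2, 0.3, 0.2]
opening: 0.0295
grip_force: 0.0
t3.12 pos [ 0.6    -0.1848  0.0326] rot [-3.1415e+00  1.0000e-04  1.3198e+00] SHIFT [-0.0011  0.0003 -0.0014] TURN -0.0002 F [0.2 0.3 0.2] T [-0.05 -0.13  0.03] q6 -0.17 open 0.0295 g 0.0
```

```bash
python3 -m jog '[[[-1,0,0,0,0],[-1,0,0,0,0],[-1,0,0,0,0],[-1,0,0,0,0],[-1,0,0,0,0]]]' 60 ; python3 -m jog '[[[-1,0,0,-0.03,0],[-1,0,0,-0.06,0],[-1,0,0,-0.09,0],[-1,0,0,-0.12,0],[-1,0,0,-0.15,0]]]' >/dev/null; python3 to.py .6 -.186 .2 1.32
```

```text
time: 3.53
tool_pos: [0.6001, -0.1849, 0.0326]
tool_rot: [3.141, 0.0, 1.32]
contact_force: [0.8, -0.1, -0.4]
opening: 0.0133
grip_force: 60.0
t3.95 pos [ 0.5996 -0.1846  0.1837] rot [-3.1407e+00 -1.0000e-04  1.3198e+00] SHIFT [-0.0012  0.0007 -0.0163] TURN -0.0002 F [ 1.1 -0.6 -2.1] T [-0.01 -0.1   0.01] q6 -0.17 open 0.0135 g 60.0
```

Gripped at 60 N and lifted. Now over to above the plug.

```bash
python3 to.py .4785 .129 .185 1.0
```

```text
t3.95 pos [ 0.5996 -0.1846  0.1837] rot [-3.1407e+00 -1.0000e-04  1.3198e+00] SHIFT [ 0.2737 -0.1952 -0.0011] TURN 0.3198 F [ 1.1 -0.6 -2.1] T [-0.01 -0.1   0.01] q6 -0.17 open 0.0135 g 60.0
```

```bash
python3 -m jog '[[[-1,0.02,-0.015,-0.005,0],[-1,0.05,-0.035,-0.005,0],[-1,0.08,-0.057,-0.005,0],[-1,0.11,-0.078,-0.005,0],[-1,0.14,-0.1,-0.005,0]]]'  >/dev/null;
python3 -m jog '[[[-1,0.03,-0.021,0,0.06],[-1,0.06,-0.043,0,0.13],[-1,0.09,-0.064,0,0.2],[-1,0.115,-0.082,0,0.26],[-1,0.134,-0.095,0,0.32]]]'  >/dev/null; 
python3 -m jog '[[[-1,0,0,0,0],[-1,0,0,0,0]]]'  >/dev/null; python3 to.py .4785 .129 .18 1.0
cat > look.py <<'E'
from h import *
import cv2,sys
for n in("top","scene"): cv2.imwrite(f"pics/{n}{sys.argv[1]}.png",robot.read_camera(n)[:,:,::-1])
E
python3 look.py 2
```

```text
t4.95 pos [0.4787 0.1299 0.1876] rot [3.1415e+00 3.0000e-04 1.0032e+00] SHIFT [-0.0008  0.0003  0.0076] TURN 0.0032 F [-0.  -0.2 -1.6] T [-0.03 -0.07 -0.02] q6 0.678 open 0.0137 g 60.0
```

View pics/scene2.png

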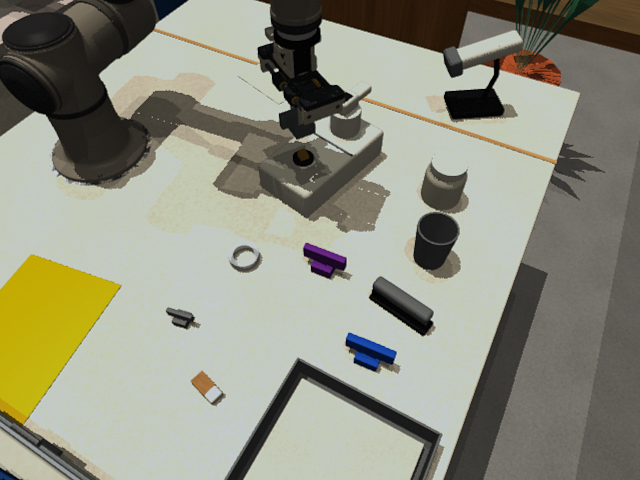

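The handle hangs above the plug: hub at about (297,122), brass head at (303,155). I overlay the predicted hub and head on a crop to check alignment.

Run:
```python
from fit import *
o=robot.observe();p=o["tool_pos"];yw=o["tool_rot"][2]
i=cv2.imread("pics/scene2.png"); u0,v0=265,95; k=10
c=cv2.convertScaleAbs(cv2.resize(i[v0:v0+60,u0:u0+80].copy(),None,fx=k,fy=k,interpolation=cv2.INTER_CUBIC),alpha=1.9)
raw=c.copy()
def draw(P,x,y,yaw,z,col):
    cc,s=np.cos(yaw),np.sin(yaw); r=np.array([[cc,-s,0],[s,cc,0],[0,0,1]])
    q=(proj("scene",P@r.T+[x,y,z])-[u0,v0]+.5)*k
    cv2.polylines(c,[cv2.convexHull(q.astype(np.int32))],True,col,1)
for P in HANDLE: draw(P,p[0],p[1],yw,p[2]-.0326,(0,0,255))
draw(HEAD[0],.4785,.1293,1.0,.084,(255,0,0)); draw(FL[0],.4785,.129,0,.084,(0,255,0))
cv2.imwrite("pics/ov.png",c)
```

```text
(no output)
```

View pics/ov.png

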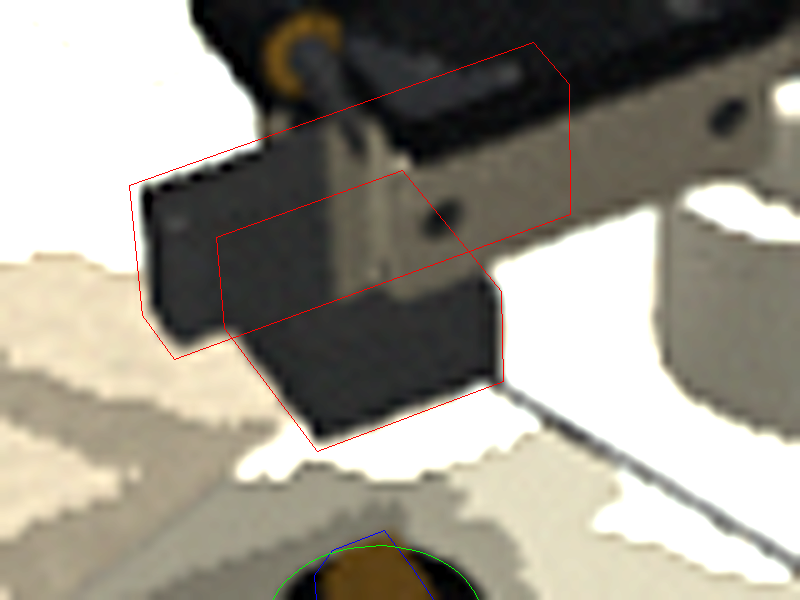

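The hub's overlay and the plug's overlay are offset the same way, by about 1 px. So the relative alignment is good to about 1 mm, well inside the 4 mm capture. Lowering.

```bash
python3 -m jog '[[[-1,-0.0005,0,0.015,0],[-1,-0.0005,0,0.03,0],[-1,-0.0005,0,0.045,0],[-1,-0.0005,0,0.052,0],[-1,-0.0005,0,0.052,0]]]'  >/dev/null; python3 to.py .4784 .1293 .1166 1.0
python3 -m jog '[[[-1,0,0,0.003,0],[-1,0,0,0.006,0],[-1,0,0,0.008,0],[-1,0,0,0.008,0]]]'  >/dev/null; python3 to.py .4784 .1293 .1166 1.0
```

```text
t5.47 pos [0.4783 0.1274 0.134 ] rot [-3.1391e+00  2.3000e-03  9.9850e-01] SHIFT [ 0.0016 -0.0009  0.0174] TURN -0.0015 F [-0.6 -0.6 -1.5] T [-0.03 -0.04  0.03] q6 0.678 open 0.0135 g 60.0
t5.80 pos [0.479  0.1285 0.1276] rot [ 3.1414 -0.      0.9998] SHIFT [ 0.0003 -0.0009  0.011 ] TURN -0.0002 F [-0.9 -1.1 -1. ] T [-0.05 -0.06  0.  ] q6 0.679 open 0.0139 g 60.0
```

No contact force and already past the head's top, so it is entering. Continuing.

```bash
python3 -m jog '[[[-1,0,-0.0005,0.003,0],[-1,0,-0.0005,0.005,0],[-1,0,-0.0005,0.006,0],[-1,0,-0.0005,0.006,0]]]'  >/dev/null; python3 to.py .4784 .1293 .1166 1.0
python3 -m jog '[[[-1,0,0,0.0015,0],[-1,0,0,0.003,0],[-1,0,0,0.0045,0],[-1,0,0,0.0045,0]]]'  >/dev/null; python3 to.py .4784 .1293 .1166 1.0
```

```text
t6.13 pos [0.4788 0.1291 0.1215] rot [ 3.1412e+00 -6.0000e-04  9.9980e-01] SHIFT [-0.     -0.0004  0.0049] TURN -0.0002 F [ 0.8  2.4 -2.5] T [ 0.28 -0.35 -0.01] q6 0.679 open 0.0138 g 60.0
t6.47 pos [0.4788 0.129  0.117 ] rot [ 3.1411e+00 -6.0000e-04  9.9970e-01] SHIFT [-0.     -0.0005  0.0004] TURN -0.0003 F [ 3.   2.5 -2.4] T [ 0.49 -0.49  0.01] q6 0.679 open 0.014 g 60.0
```

```bash
python3 -m jog '[[[-1,0.0007,0,0.0005,0],[-1,0.0007,0,0.001,0],[-1,0.0007,0,0.0015,0],[-1,0.0007,0,0.0015,0]]]'  >/dev/null; python3 to.py .4784 .1293 .1166 1.0
```

```text
t6.80 pos [0.4789 0.1293 0.1165] rot [3.1411e+00 2.0000e-04 1.0000e+00] SHIFT [-0.0002 -0.0004 -0.0001] TURN -0.0 F [-1.8  0.4  8.7] T [ 0.06  0.33 -0.04] q6 0.68 open 0.0136 g 60.0
```

Home: 8.7 N up from the flange at the expected height. I hold briefly, then turn clockwise and watch the torque.

```bash
python3 -m jog '[[[-1,0,0,-0.0003,0],[-1,0,0,-0.0003,0],[-1,0,0,-0.0003,0],[-1,0,0,-0.0003,0]]]'  >/dev/null
python3 -m jog '[[[-1,0,0,0,0.04],[-1,0,0,0,0.08],[-1,0,0,0,0.12],[-1,0,0,0,0.16],[-1,0,0,0,0.2]]]'  >/dev/null; python3 to.py .4784 .1293 .1166 1.0
python3 -m jog '[[[-1,0,0,0,0.05],[-1,0,0,0,0.1],[-1,0,0,0,0.15],[-1,0,0,0,0.2],[-1,0,0,0,0.25]]]'  >/dev/null; python3 to.py .4784 .1293 .1166 1.0
```

```text
t7.55 pos [0.4795 0.1296 0.1165] rot [ 3.1405e+00 -1.4000e-03  7.9800e-01] SHIFT [-0.001  -0.0006 -0.0001] TURN -0.202 F [2.1 3.2 4. ] T [ 0.36 -0.36  0.07] q6 0.882 open 0.0136 g 60.0
t7.97 pos [0.4798 0.1294 0.1165] rot [ 3.1402e+00 -1.9000e-03  5.4790e-01] SHIFT [-0.0013 -0.0006 -0.0001] TURN -0.4521 F [ 2.  -0.3  3.7] T [ 0.16 -0.33  0.17] q6 1.133 open 0.0138 g 60.0
```

```bash
python3 -m jog '[[[-1,0,0,0,0.05],[-1,0,0,0,0.1],[-1,0,0,0,0.15],[-1,0,0,0,0.2],[-1,0,0,0,0.25]]]'  >/dev/null; python3 to.py .4784 .1293 .1166 1.0
python3 -m jog '[[[-1,0,0,0,0.04],[-1,0,0,0,0.08],[-1,0,0,0,0.12],[-1,0,0,0,0.16],[-1,0,0,0,0.2]]]'  >/dev/null; python3 to.py .4784 .1293 .1166 1.0
```

```text
t8.38 pos [0.4799 0.1292 0.1165] rot [ 3.1404e+00 -2.2000e-03  2.9800e-01] SHIFT [-0.0014 -0.0005 -0.0001] TURN -0.702 F [ 2.1 -0.   4.3] T [ 0.02 -0.37  0.24] q6 1.383 open 0.0136 g 60.0
t8.80 pos [0.4799 0.1291 0.1165] rot [ 3.1405e+00 -2.5000e-03  9.8600e-02] SHIFT [-0.0015 -0.0004 -0.0001] TURN -0.9014 F [ 2.2 -0.1  3.8] T [-0.13 -0.39  0.21] q6 1.582 open 0.0135 g 60.0
```

```bash
python3 -m jog '[[[-1,0,0,0,0.04],[-1,0,0,0,0.08],[-1,0,0,0,0.1],[-1,0,0,0,0.1]]]'  >/dev/null; python3 to.py .4784 .1293 .1166 1.0
python3 -m jog '[[[-1,0,0,0,0.04],[-1,0,0,0,0.08],[-1,0,0,0,0.1],[-1,0,0,0,0.1]]]'  >/dev/null; python3 to.py .4784 .1293 .1166 1.0
```

```text
t9.13 pos [0.4799 0.129  0.1165] rot [ 3.1408e+00 -2.5000e-03 -2.0000e-04] SHIFT [-0.0015 -0.0003 -0.0001] TURN -1.0002 F [ 3.5 -3.1  6.2] T [-0.35 -0.49  0.2 ] q6 1.681 open 0.0135 g 60.0
t9.47 pos [0.4799 0.1289 0.1165] rot [ 3.1409e+00 -2.6000e-03 -9.9900e-02] SHIFT [-0.0015 -0.0002 -0.0001] TURN -1.0999 F [ 2.2 -3.4  5.2] T [-0.5 -0.5  0.2] q6 1.78 open 0.0135 g 60.0
```

```bash
python3 -m jog '[[[-1,0,0,0,0.04],[-1,0,0,0,0.08],[-1,0,0,0,0.1],[-1,0,0,0,0.1]]]'  >/dev/null; python3 to.py .4784 .1293 .1166 1.0
python3 -m jog '[[[-1,0,0,0,0.04],[-1,0,0,0,0.08],[-1,0,0,0,0.08]]]'  >/dev/null; python3 to.py .4784 .1293 .1166 1.0
```

```text
t9.80 pos [0.4799 0.1289 0.1165] rot [ 3.141e+00 -2.700e-03 -1.999e-01] SHIFT [-0.0016 -0.0001 -0.0001] TURN -1.1999 F [ 3.6 -3.2  5.9] T [-0.48 -0.53  0.15] q6 1.88 open 0.0136 g 60.0
t10.05 pos [0.4799 0.1288 0.1165] rot [ 3.1411e+00 -2.6000e-03 -2.8090e-01] SHIFT [-0.0015 -0.0001 -0.0001] TURN -1.2809 F [ 3.3 -3.5  5.5] T [-0.57 -0.5   0.13] q6 1.961 open 0.0135 g 60.0
```

```bash
python3 -m jog '[[[-1,0,0,0,0.04],[-1,0,0,0,0.08],[-1,0,0,0,0.08]]]'  >/dev/null; python3 to.py .4784 .1293 .1166 1.0; python3 look.py 3;python3 - <<'E'
import cv2,numpy as np
o=[cv2.convertScaleAbs(cv2.resize(cv2.imread(f"pics/{n}3.png")[v-30:v+30,u-40:u+40],(400,300),interpolation=cv2.INTER_CUBIC),alpha=1.8) for n,u,v in(("scene",303,145),("top",235,299))]
cv2.imwrite("pics/c3.png",np.hstack(o))
E
```

```text
t10.30 pos [0.4799 0.1287 0.1165] rot [ 3.1412e+00 -2.7000e-03 -3.6080e-01] SHIFT [-0.0016 -0.     -0.0001] TURN -1.3608 F [ 2.2 -3.6  5.8] T [-0.59 -0.44  0.18] q6 2.041 open 0.0137 g 60.0
```

View pics/c3.png

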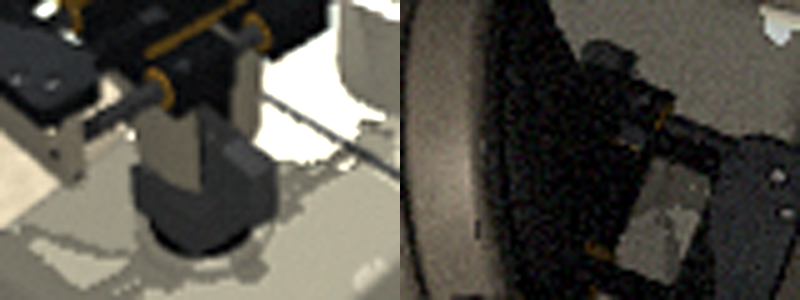

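The handle sits flat on the flange at about (205,230) in the left crop. The bar still follows the gripper with no slip. Continuing to the stop.

```bash
python3 -m jog '[[[-1,0,0,0,0.03],[-1,0,0,0,0.06],[-1,0,0,0,0.06]]]'  >/dev/null; python3 to.py .4784 .1293 .1166 1.0
python3 -m jog '[[[-1,0,0,0,0.03],[-1,0,0,0,0.06],[-1,0,0,0,0.06]]]'  >/dev/null; python3 to.py .4784 .1293 .1166 1.0
```

```text
t10.65 pos [0.4798 0.1287 0.1165] rot [ 3.1412e+00 -2.6000e-03 -4.2020e-01] SHIFT [-0.0016  0.     -0.0001] TURN -1.4202 F [ 3.4 -4.5  6.7] T [-0.64 -0.38  0.15] q6 2.101 open 0.0134 g 60.0
t10.90 pos [0.4798 0.1286 0.1165] rot [ 3.1412e+00 -2.7000e-03 -4.7980e-01] SHIFT [-0.0016  0.     -0.0001] TURN -1.4798 F [ 2.5 -3.8  5.9] T [-0.73 -0.45  0.37] q6 2.161 open 0.0137 g 60.1
```

```bash
python3 -m jog '[[[-1,0,0,0,0.02],[-1,0,0,0,0.03],[-1,0,0,0,0.03]]]'  >/dev/null; python3 to.py .4784 .1293 .1166 1.0
python3 -m jog '[[[-1,0,0,0,0.02],[-1,0,0,0,0.03],[-1,0,0,0,0.03]]]'  >/dev/null; python3 to.py .4784 .1293 .1166 1.0
```

```text
t11.15 pos [0.4798 0.1286 0.1165] rot [ 3.1411e+00 -2.9000e-03 -5.0820e-01] SHIFT [-0.0016  0.0001 -0.0001] TURN -1.5082 F [ 2.5 -3.8  6.5] T [-0.68 -0.4   0.66] q6 2.189 open 0.0142 g 60.2
t11.40 pos [0.4798 0.1286 0.1165] rot [ 3.1411e+00 -2.9000e-03 -5.3770e-01] SHIFT [-0.0016  0.0001 -0.0001] TURN -1.5377 F [ 2.3 -4.6  5.8] T [-0.66 -0.46  0.85] q6 2.219 open 0.014 g 60.4
```

The torque has climbed to 0.85 N m, well above the 0.28 N m thread resistance, so the plug is snug on its stop. I ease off the wind-up, open and lift away.

```bash
python3 -m jog '[[[-1,0,0,0,-0.03],[-1,0,0,0,-0.06],[-1,0,0,0,-0.06]]]'  >/dev/null; python3 to.py .4784 .1293 .1166 1.0
python3 -m jog '[[[-0.6,0,0,0,0],[-0.4,0,0,0,0],[-0.2,0,0,0,0],[0,0,0,0,0],[0,0,0,0,0]]]'  >/dev/null; python3 to.py .4784 .1293 .1166 1.0
```

```text
t11.65 pos [0.4798 0.1286 0.1165] rot [ 3.1413e+00 -2.7000e-03 -4.7730e-01] SHIFT [-0.0016  0.     -0.0001] TURN -1.4773 F [ 3.5 -4.6  6.2] T [-0.73 -0.45  0.15] q6 2.158 open 0.0136 g 60.0
t12.07 pos [0.4785 0.1295 0.1155] rot [ 3.141e+00  9.000e-04 -4.799e-01] SHIFT [ 0.0001  0.0002 -0.0011] TURN -1.4799 F [ 0.1 -0.1  0.8] T [ 0.02  0.05 -0.01] q6 2.16 open 0.0405 g 0.0
```

```bash
python3 -m jog '[[[0.2,0,0,-0.02,0],[0.2,0,0,-0.05,0],[0.2,0,0,-0.085,0],[0.2,0,0,-0.12,0],[0.2,0,0,-0.15,0]]]'  >/dev/null
python3 -m jog '[[[0.2,-0.04,0.02,0,0],[0.2,-0.08,0.04,0,0],[0.2,-0.12,0.06,0,0],[0.2,-0.15,0.08,0,0],[0.2,-0.15,0.08,0,0]]]'  >/dev/null
python3 to.py .4784 .1293 .1166 1.0; python3 look.py 4;python3 - <<'E'
import cv2,numpy as np
o=[cv2.convertScaleAbs(cv2.resize(cv2.imread(f"pics/{n}4.png")[v-45:v+45,u-60:u+60],(400,300),interpolation=cv2.INTER_CUBIC),alpha=1.5) for n,u,v in(("scene",303,145),("top",235,299))]
cv2.imwrite("pics/c4.png",np.hstack(o))
E
```

```text
t12.90 pos [0.3022 0.1275 0.2651] rot [ 3.1392  0.0037 -0.4786] SHIFT [ 0.1561 -0.0831  0.1478] TURN -1.4786 F [0.5 0.2 0.3] T [0.08 0.06 0.01] q6 2.213 open 0.0551 g 0.0
```

View pics/c4.png

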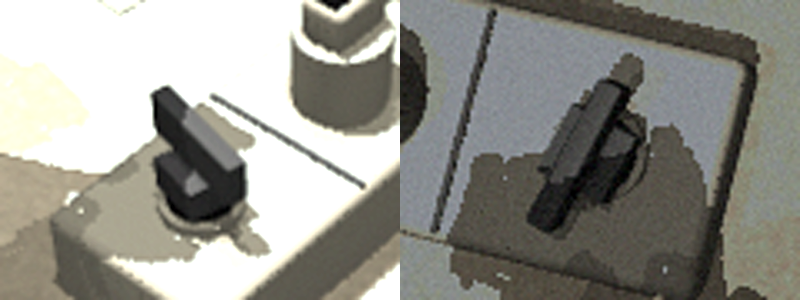

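The handle sits home and upright on the flange, at about (200,200) in the left crop, and the gripper is clear. Handing in.

```bash
python3 -c "
from cell import robot; print(robot.hand_in())"
```

```text
the job is handed in; nothing more can be done
None
```

The larger grey T-handle sits home on the plug, which I turned clockwise to its stop (torque rose to 0.85 N m against 0.28 N m thread resistance); the gripper is clear, I avoided the other items, and the job was handed in at about 13 s with no verdict returned.

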